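# Third hand for a stool bracket

### The arm

A 6-joint arm with a two-finger parallel gripper is mounted at the origin on the work surface. World frame = base frame: x ahead of the robot, y to its left, z up, the work surface at z = 0. Lengths are in mm, angles in rad, forces in N, time in s.
With the tool pointing down it reaches from about 275 to 750 mm from the base axis. Payload 10.2 kg.
Tool frame: the origin (TCP) lies between the finger pads; the fingertips stand 22 mm ahead of it and the grasp point (between the pads) lies 3 mm ahead of it (ctrl.nose_length is the distance from the TCP to the fingertips, in mm); z points along the fingers, y is the line along which they close (so a half turn about z gives the same grasp; the last joint's range is limited). The gripper opens to 85 mm and grips with 20 to 120 N. Pads are 22 mm wide; open, the fingers measure 114 mm over their backs; the gripper's body (76 mm by 85 mm) begins 54 mm behind the grasp point. The pads swing forward as they close: fully open they stand 13 mm farther back than shut.
Start: joints at [-1.568, 0.313, 1.498, -0, 1.331, -0.223], TCP at [117.526, -511.682, 253.294] pointing down, gripper open.
Joint ranges: [-2.94, 2.94], [-0.97, 2.17], [0.19, 2.56], [-1.23, 4.37], [0.02, 3.11], [-2.88, 2.88]. Speed limits (rad/s): [2.39, 2.39, 3.01, 3.14, 3.14, 3.14].

### API

Orientations are given as a unit quaternion [w, x, y, z].
In Python, from rig import sense, imaging, ctrl gives the robot as it stands. The module is installed in compiled form; this text tells all that it offers.
- The arm moves only by the tool apply_moves, never from a script. Its argument "commands" is a list of rows, each a list of 5 numbers: the gripper command: -1 is fully open, 1 is shut, values between are in proportion, then the shift along the tool's x, y, z in mm, then the turn about the tool's z in degrees. A call has 1 to 20 rows; each row shifts and turns the commanded pose from where the row before left it, along the tool's axes as they then stand; what a row does not reach is not made up. A row lasts 1/8 s, in which the tool goes at most 62.5 mm and 10.7 degrees, less where a joint would pass 70% of its speed; a pose out of reach is approached as far as the arm can. A call is refused whole if a number of a shift passes 62.5 or a number of a turn 10.7, either way. A call with a gripper value outside its range is refused whole. The fingers move at their own pace and stop on an object; "newtons" is the grip in N (left out, the last holds). Time passes only in rows, so rows that do not move let the fingers close. It gives the time, the measured TCP pose, the force, the opening and the grip force at its end, in the units of the state.
- sense(): the state, without advancing time (a new reading comes with each control period).
- imaging.capture(name): name is "scene" or "side" or "wrist"; returns the picture (480x640x3 uint8, blue, green, red); there is no depth.
- imaging.calibration(name): a dict with "camera_matrix" (3x3 intrinsics, pixels), "world_to_cam" (4x4, takes a point from world to camera coordinates). Camera axes: x right, y up, looking along -z (the intrinsics and any distortion apply to the point x, -y, -z); pixel columns grow to the right and rows downward; lengths in mm; the calibration is good to about 2 mm. A picture is of the moment at which its call begins: read the wrist's pose just before it. calibration takes no time and is no camera call; for the wrist camera it gives the pose at the moment of the call.
- ctrl.finish_job(): hands the job in; it is judged then, once.
The state is a dict: "time_s": time; "joints": joint angles; "dq": joint speeds; "tau": joint torques, N m; "eef_pos": TCP position; "ee_rot": TCP orientation; "force": force on the tool from outside, world axes, zero at the start; "wrist_torque": the same for the moment, N m; "grip_width": opening from 0.0 (shut) to 1.0 (fully open); "grip_force": force on a finger pad.
Only numpy, scipy, OpenCV 4.12 (cv2) and the standard library are available. Lean on these libraries where they do the work, as an engineer would, in place of code of your own. Each camera call takes 0.05 s, during which the arm holds its last target. There are 200 camera calls.

### The job

The seat of a tile-topped stool lies upside down on its mat: pick up the loose ribbed steel angle bracket from the bench, set it with its slot over the bare stud and its foot flat on the board, upright leg towards the far rail as on the bracket already screwed down beside it, then slide it up flush against that rail. Keep pressing it against the rail with a steady push of about 12 newtons (between 5 and 20; never ram it hard) so that I can drive the screws: your program finishes while you are still holding it pressed there, so do not let go. Leave the other things lying as they are.

Things in the scene. Friction and masses are not known exactly. Their poses are not given: they have to be found in the camera images.
- seat: stool seat upside down, fixed: board 260 x 340 mm, its surface 23 mm above the bench, framed by four 30 mm thick rails rising 40 mm above it. Origin under its middle at bench height; x from near to far rail, z up. Rails' inner faces at x = -100, +100, y = -140, +140 mm. Two studs at x = 26, y = -65 and +65 mm; either one already carries a screwed-down bracket, the other is bare
- rail: far apron rail of the seat (pine, 30 x 340 x 40 mm high), rigid and fixed, against which the bracket is pressed. Origin under its middle at board height; axes as the seat's; its inner face, looking along -x, is at x = -15 mm. The push that counts is the one that reaches the rail: a foot pressed down hard on the board loses part of it to friction (about 0.6), so let the foot rest lightly
- rail_face (a point): the middle of the inner face of the far rail, 20 mm above the board; axes as the seat's (+x goes into the rail)
- stud_foot (a point): the bare threaded stud, 8 mm thick, rising 28 mm straight up from the board; this point is on its axis at board height, 74 mm from the far rail's inner face; axes as the seat's
- bracket: loose steel angle bracket, about 0.3 kg, standing on its foot on the bench: foot 104 (x) x 50 (y) x 5 mm, upright leg 5 thick, 50 wide, 50 mm high at its +x end, a rib 10 mm thick on the centre line behind the leg. Origin under the middle of the foot; z up; the leg's outer face, which goes against the rail, at x = +52 mm. The fitted bracket is its twin
- bracket_rib (a point): middle of the bracket's rib, where to grip it from above with fingers closing along y: 25 mm above the underside, at bracket x = +32 mm (20 mm behind the leg's outer face). Flat sides 10 mm apart; top 45 mm above the underside; full height from x = +18 to the leg's back at +47 mm, then sloping to the foot at x = +3. Axes as the bracket's
- bracket_slot (a point): the middle of the slot through the bracket's foot plate, on its underside, at x = -22 mm in the bracket's axes (74 mm behind the leg's outer face); the slot is 36 mm long (x) and 14 mm wide (y). With the leg home against the rail the stud stands in the middle of the slot
- bracket_face (a point): the middle of the outer face of the bracket's leg, 20 mm above the underside; axes as the bracket's
- relief_tile: bystander: slate-grey tile 100 x 100 mm with a dark green glazed dome, 39 mm high, loose on the bench near the bracket. Origin under its middle
- screwdriver: bystander: screwdriver 170 mm long lying on the board inside the frame. Origin under its middle
- screw_tin: bystander: small open aluminium dish, 52 mm across and 22 mm high, on the board inside the frame. Origin under its middle
- glaze_jar: bystander: closed green glaze jar, 64 mm across, 85 mm high, on the bench to the right. Origin under its middle
- mallet: bystander: rubber mallet with a wooden handle, lying on the bench to the right, 54 mm high. Origin under the handle near the head
- ring_tile: bystander: cluster of four glazed rings, 80 mm across, 10 mm thick, beyond the seat. Origin under its middle
- tape_measure: bystander: grey tape measure 68 x 36 x 60 mm, on the bench right of the seat. Origin under its middle
- flat_plate: bystander: flat steel plate 100 x 28 x 4 mm with four small holes, beyond the seat to the left. Origin under its middle
Things that resemble listed ones, but are neither listed nor needed, are in the scene too. What is shaped like the bracket but red is not meant.

How it is judged (in metres and radians):
On the way:
1. the bracket stands with its slot over the bare stud and its foot flat on the board (z of bracket_slot in the frame of stud_foot below 0.004 m and x of bracket_slot in the frame of stud_foot between -0.02 and 0.02 m and y of bracket_slot in the frame of stud_foot between -0.006 and 0.006 m), for 0.1 s.
At the end, for the whole second after the job is handed in: the bracket stands over the bare stud with its foot flat on the board (within 3 mm), its leg flush against the far rail (gap under 3 mm, square within 0.05 rad), at rest, and the robot is still holding it and pressing it against the rail with 5 to 20 N (z of bracket_slot in the frame of stud_foot between -0.003 and 0.003 m and y of bracket_slot in the frame of stud_foot between -0.006 and 0.006 m and x of bracket_face in the frame of rail_face between -0.003 and 0.003 m and angle between the x axis of bracket and the x axis of rail, either way round below 0.05 rad and angle between bracket's own z axis and vertical below 0.05 rad and contact force between bracket and rail between 5 and 20 N and contact force between the fingers and bracket above 2 N and linear speed of bracket below 0.02 m/s); the arm keeps its last pose, push and grip.
It fails at once if the bracket is rammed against the rail with more than 40 N (contact force between bracket and rail above 40 N).
It fails at once if a bystander is shifted by more than 25 mm (distance of any of relief_tile, screwdriver, screw_tin, glaze_jar, mallet, ring_tile, tape_measure, flat_plate from where it was at the start of the episode above 0.025 m).
It also fails if it takes over 58 s, if anything falls off the work surface, if the arm or the gripper's body presses on something with over 40 N, if the wrist force passes 120 N, or if a joint passes its speed limit or range.

## Working session

There is one attempt and no reset: what is moved stays moved. The work goes in short steps, Python scripts to look and compute and a tool call to move; the robot and the scene stay as the last step left them, time stands still between calls to the robot, and variables do not carry over. Pictures are saved under pics/ and viewed, at most 10 in all, crops included, and the job is handed in when it is done.

Besides the shell and the picture viewer there is one more tool, called after "Call:" as name([rows], argument=value, ...), one row to a line, values as JSON. apply_moves: Moves the arm, as the interface text tells. Its arguments: {"type":"object","properties":{"commands":{"type":"array","items":{"type":"array","items":{"type":"number"}}},"newtons":{"type":"number"}},"required":["commands"]}

```bash
mkdir -p pics
python3 - <<'E'
from rig import sense,imaging,ctrl
import cv2
print(sense())
for n in("scene","side"):
    cv2.imwrite(f"pics/{n}0.png",imaging.capture(n)); c=imaging.calibration(n); print(n,c)
E
```

```text
{'time_s': 0.0, 'joints': array([-1.56843117e+00,  3.13455378e-01,  1.49840753e+00, -1.51761886e-05,
        1.33099468e+00, -2.23396489e-01]), 'dq': array([ 0.00153226, -0.0007813 ,  0.00110872,  0.00175446,  0.00086574,
       -0.00020597]), 'tau': array([-1.35489448e-03, -4.12274265e+01, -2.59733713e+01, -2.53432845e-04,
        4.24689380e-03, -6.46976957e-06]), 'eef_pos': array([ 117.50656491, -511.45715515,  252.74342755]), 'ee_rot': array([-6.29421476e-04,  9.93635320e-01,  1.12643026e-01,  6.24304658e-05]), 'force': array([0.08930194, 0.90012594, 0.49174061]), 'wrist_torque': array([ 0.0203971 ,  0.03895522, -0.01951751]), 'grip_force': 0.0, 'grip_width': 0.9981988030886527}
scene {'camera_matrix': array([[529.86670359,   0.        , 317.46190329],
       [  0.        , 529.86670359, 243.8030535 ],
       [  0.        ,   0.        ,   1.        ]]), 'world_to_cam': array([[-2.68914057e-01,  9.63164115e-01,  3.42470562e-04,
         2.16382290e+02],
       [-5.32425010e-01, -1.48948593e-01,  8.33269419e-01,
         2.10498661e+02],
       [ 8.02626214e-01,  2.23895520e-01,  5.52867034e-01,
        -1.60680627e+03],
       [ 0.00000000e+00,  0.00000000e+00,  0.00000000e+00,
         1.00000000e+00]])}
side {'camera_matrix': array([[456.84767709,   0.        , 318.90545703],
       [  0.        , 456.84767709, 239.58321316],
       [  0.        ,   0.        ,   1.        ]]), 'world_to_cam': array([[ 9.46442130e-01, -3.22583982e-01,  1.36700306e-02,
        -5.38150547e+02],
       [ 1.78580076e-01,  5.58277147e-01,  8.10207247e-01,
        -1.12087443e+02],
       [-2.68991546e-01, -7.64373077e-01,  5.85984084e-01,
        -9.29643598e+02],
       [ 0.00000000e+00,  0.00000000e+00,  0.00000000e+00,
         1.00000000e+00]])}
```

View pics/scene0.png

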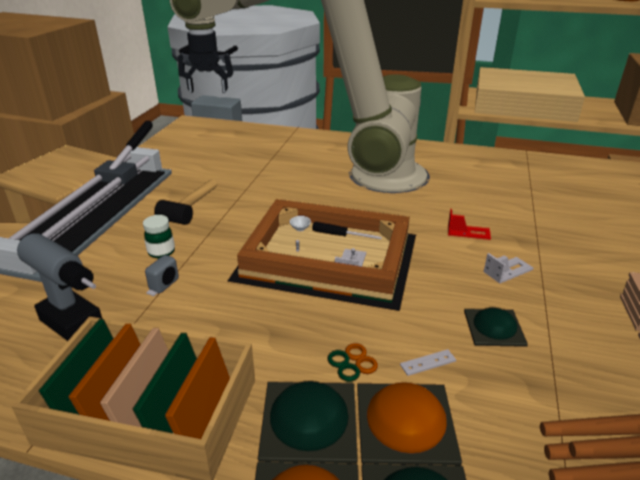

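View pics/side0.png

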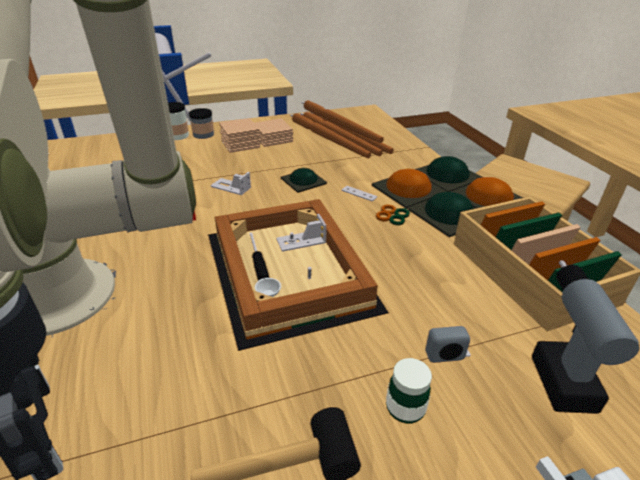

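Candidates: the red bracket at scene (468,228) is excluded by colour. The fitted twin is at scene (350,257), inside the frame. The loose steel bracket is at scene (507,267) / side (233,183), and that is my choice. The bare stud is at scene (298,246) / side (309,272). I'll check the choice in one crop.

Run:
```python
import cv2,numpy as np
a=cv2.imread("pics/scene0.png");b=cv2.imread("pics/side0.png")
r=lambda i,x,y,w,h,k:cv2.resize(i[y:y+h,x:x+w],(w*k,h*k),interpolation=cv2.INTER_CUBIC)
A=r(a,470,240,80,60,5);B=r(b,200,160,80,60,5);C=r(a,230,190,200,150,2);D=r(b,200,190,200,150,2)
cv2.imwrite("pics/c1.png",np.vstack([np.hstack([A,B]),np.hstack([C,D])]))
```

```text
(no output)
```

View pics/c1.png

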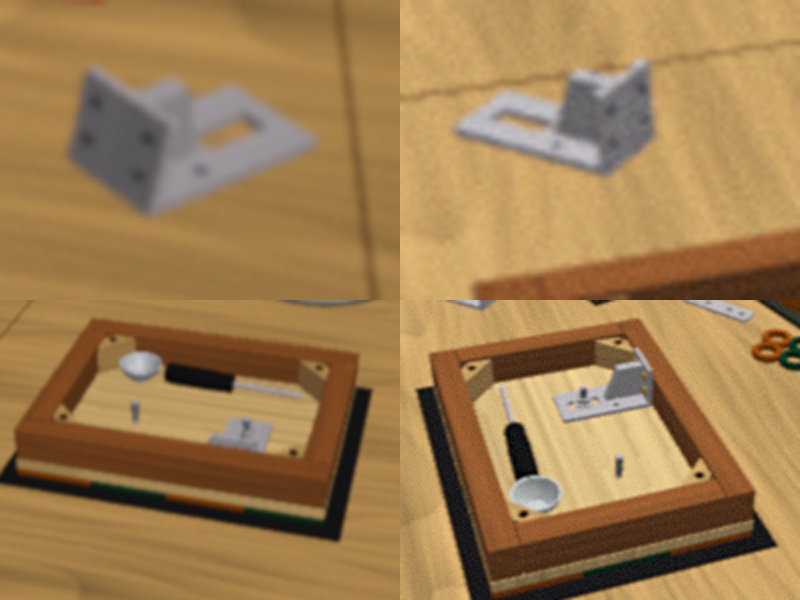

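The crop confirms it: steel grey, rib, slot, leg facing the seat side. The bare stud sits on the seat's -y side. Next I fit both poses to corners in both views.

```bash
cat > h.py <<'E'
import numpy as np
from scipy.optimize import least_squares
from scipy.spatial.transform import Rotation as R
from rig import sense,imaging,ctrl
def proj(c,P):
    P=np.atleast_2d(P); q=P@c["world_to_cam"][:3,:3].T+c["world_to_cam"][:3,3]
    K=c["camera_matrix"]; return np.c_[K[0,0]*q[:,0]/-q[:,2]+K[0,2],K[1,1]*-q[:,1]/-q[:,2]+K[1,2]]
def place(p,M):
    c,s=np.cos(p[2]),np.sin(p[2]); M=np.asarray(M,float)
    return np.c_[p[0]+c*M[:,0]-s*M[:,1],p[1]+s*M[:,0]+c*M[:,1],M[:,2]]
def fit(obs,p0):
    # obs: list of (calib, model pts, pixels)
    f=lambda p:np.concatenate([(proj(c,place(p,M))-np.array(px)).ravel() for c,M,px in obs])
    r=least_squares(f,p0,loss="soft_l1",x_scale=[100,100,1]); return r.x,f(r.x)
def tcp():
    s=sense(); q=s["ee_rot"]; return s,s["eef_pos"],R.from_quat(np.r_[q[1:],q[0]]).as_matrix()
E
python3 - <<'E'
from h import *
np.set_printoptions(precision=2,suppress=True)
a,b=imaging.calibration("scene"),imaging.calibration("side")
o=[(a,[[52,-25,50],[52,-25,0],[52,25,0],[52,25,50],[-52,25,5],[-52,-25,5]],[[487.6,253],[484,271.6],[500,283],[503.6,265.6],[533.2,268],[517.6,257.2]]),
(b,[[52,25,50],[52,-25,0],[52,25,0],[-52,-25,5],[-52,25,5]],[[249.6,172],[241.6,194.4],[251,187],[211,186],[220,178]])]
for y in(-2,-1,0):
    p,r=fit(o,[550,250,y]);print("bracket",p,abs(r).mean(),r)
C=[[130,170,63],[130,-170,63],[-130,-170,63],[-130,170,63],[26,-65,51],[26,-65,23]]
o=[(a,C,[[392.5,277.5],[238.5,255],[276,199.5],[409,216],[297.5,241.5],[298,250]]),(b,C,[[320,200],[377,286],[245,316],[215,216.5],[309.5,268.5],[309.5,277.5]])]
p,r=fit(o,[550,-100,0]);print("seat",p,r);print(place(p,[[26,-65,23],[100,0,43]]))
s,t,M=tcp();print(t,M)
c=imaging.calibration("wrist");print(c["camera_matrix"]);W=c["world_to_cam"];print(M.T@(-W[:3,:3].T@W[:3,3]-t));print(W[:3,:3]@M)
E
```

```text
bracket [417.06 338.73  -0.78] 0.6818937776937911 [-0.59  0.99 -0.92  0.66 -0.47  1.19  0.39  0.02  0.38  0.5  -0.94  0.22
 -0.51 -1.07 -1.12  0.19 -0.58 -0.3  -1.34 -1.5   0.2  -0.91]
bracket [417.06 338.73  -0.78] 0.6818937904844841 [-0.59  0.99 -0.92  0.66 -0.47  1.19  0.39  0.02  0.38  0.5  -0.94  0.22
 -0.51 -1.07 -1.12  0.19 -0.58 -0.3  -1.34 -1.5   0.2  -0.91]
bracket [417.06 338.73  -0.78] 0.681893776460546 [-0.59  0.99 -0.92  0.66 -0.47  1.19  0.39  0.02  0.38  0.5  -0.94  0.22
 -0.51 -1.07 -1.12  0.19 -0.58 -0.3  -1.34 -1.5   0.2  -0.91]
seat [474.52 -69.63   0.01] [ 0.3   2.85 -3.13 -0.16 -0.94 -0.84 -0.02  0.69 -1.04 -0.49 -1.28  1.16
 -0.52 -2.04  0.92 -1.23 -1.79 -0.36 -1.21 -1.01 -0.42 -1.26 -0.43  0.19]
[[ 500.86 -134.49   23.  ]
 [ 574.52  -69.11   43.  ]]
[ 117.52 -511.47  252.8 ] [[ 0.97  0.22 -0.  ]
 [ 0.22 -0.97  0.  ]
 [ 0.   -0.   -1.  ]]
[[361.88   0.   319.01]
 [  0.   361.88 240.33]
 [  0.     0.     1.  ]]
[  83.43   -0.28 -121.41]
[[ 0.    1.   -0.  ]
 [ 0.95  0.    0.32]
 [ 0.32 -0.   -0.95]]
```

```bash
cat >> h.py <<'E'
def sim(rows,p,M):
    p=np.array(p,float)
    for r in rows:
        p=p+M@np.array(r[1:4]); M=M@R.from_euler("z",r[4],degrees=True).as_matrix()
    return p,M
def togo(target,yaw_deg):
    s,t,M=tcp(); cur=np.degrees(np.arctan2(M[1,0],M[0,0])); d=(yaw_deg-cur+180)%360-180
    print("t %.2f tcp"%s["time_s"],t.round(1),"yaw %.2f"%cur,"F",s["force"].round(1),"grip",round(s["grip_width"],3),round(s["grip_force"],1),"tilt",M[:,2].round(3))
    print("tool shift",(M.T@(np.array(target)-t)).round(1),"turn",round(-d,2))
E
python3 - <<'E'
from h import *
s,t,M=tcp()
for dx,dy,tn in((58,0,-6.1),(56,0,-6.1),(54,0,-6.1)):
    p,N=sim([[0,dx,dy,0,tn]]*20,t,M);m,_=sim([[0,dx,dy,0,tn]]*10,t,M);print(dx,m,p,np.degrees(np.arctan2(N[1,0],N[0,0])))
E
```

```text
58 [ 538.93152585 -152.99498338  253.2049838 ] [429.70986868 389.37073114 253.81463649] 134.93595548035765
56 [ 524.40006613 -165.35606854  253.19109157] [418.944673   358.30737996 253.77972176] 134.93595548035765
54 [ 509.8686064  -177.71715369  253.17719933] [408.17947732 327.24402878 253.74480702] 134.93595548035765
```

Call:
apply_moves([
  [-1,54,0,0,-6.1],
  [-1,54,0,0,-6.1],
  [-1,54,0,0,-6.1],
  [-1,54,0,0,-6.1],
  [-1,54,0,0,-6.1],
  [-1,54,0,0,-6.1],
  [-1,54,0,0,-6.1],
  [-1,54,0,0,-6.1],
  [-1,54,0,0,-6.1],
  [-1,54,0,0,-6.1],
  [-1,54,0,0,-6.1],
  [-1,54,0,0,-6.1],
  [-1,54,0,0,-6.1],
  [-1,54,0,0,-6.1],
  [-1,54,0,0,-6.1],
  [-1,54,0,0,-6.1],
  [-1,54,0,0,-6.1],
  [-1,54,0,0,-6.1],
  [-1,54,0,0,-6.1],
  [-1,54,0,0,-6.1],
])

```text
time_s: 2.6
eef_pos: [407.0, 328.4, 252.9]
ee_rot: [-0.0, 0.382, 0.924, -0.0]
force: [-0.1, 0.7, -0.3]
grip_width: 1.0
grip_force: 0.0
```

Run:
```python
from h import *
import cv2
togo([439,317,180],135.3)
np.savez("w1.npz",**imaging.calibration("wrist"))
cv2.imwrite("pics/w1.png",imaging.capture("wrist"))
c=imaging.calibration("wrist")
print(proj(c,place([417,339,-.78],[[52,-25,50],[52,25,50],[-52,25,5],[-52,-25,5],[52,-25,0],[52,25,0]])))
```

```text
t 2.60 tcp [407.  328.4 252.9] yaw 135.14 F [-0.1  0.7 -0.3] grip 1.0 0.0 tilt [-0.001 -0.    -1.   ]
tool shift [-30.8  14.6  72.9] turn -0.16
[[308.32634519 269.69086503]
 [359.61106177 269.96971736]
 [359.20202537 156.29252344]
 [309.20970454 156.00488384]
 [309.6272547  251.65660742]
 [354.84495028 251.90474119]]
```

View pics/w1.png

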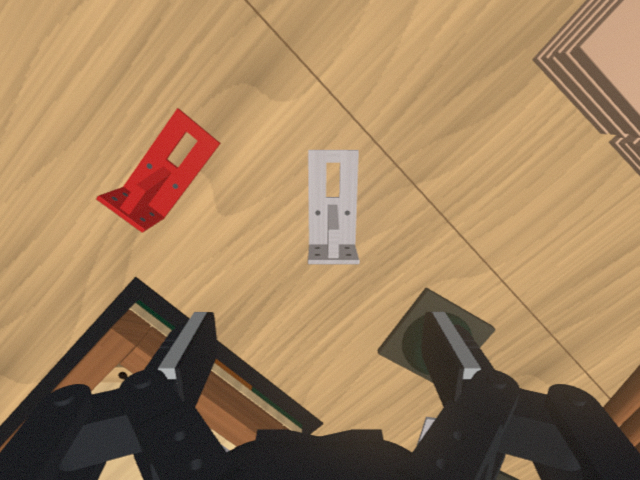

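Wrist view: the steel bracket is upright in the frame, foot end at row 150 (cols 308–358), leg top at row 263 (cols 308–359). That is about 6 px from the prediction. I refit with these pixels.

Run:
```python
from h import *
c=dict(np.load("w1.npz"))
o=[(c,[[52,-25,50],[52,25,50],[-52,25,5],[-52,-25,5]],[[308,263.5],[359,263.5],[358.5,150.5],[308.5,150.5]])]
p,r=fit(o,[417,339,-.78]);print(p,r.round(1))
g=place(p,[[31,0,0]])[0];g[2]=120;togo(g,np.degrees(p[2])+180)
```

```text
[416.51351081 338.51152898  -0.7855843 ] [-0.3  0.6  0.3  0.7  0.1 -0.5 -0.2 -0.7]
t 2.65 tcp [403.1 332.1 253.1] yaw 135.62 F [-3.4  4.   1. ] grip 0.996 0.0 tilt [-0.002  0.002 -1.   ]
tool shift [-36.5  13.6 133. ] turn 0.64
```

Call:
apply_moves([
  [0,-9,3.5,30,0.6],
  [0,-9,3.5,30,0],
  [0,-9,3.5,30,0],
  [0,-9,3,30,0],
  [0,0,0,12,0],
  [0,0,0,0,0],
  [0,0,0,0,0],
])

```text
time_s: 3.52
eef_pos: [443.3, 311.2, 122.5]
ee_rot: [0.001, 0.388, 0.922, 0.001]
force: [-0.3, 0.1, 0.5]
grip_width: 0.501
grip_force: 0.0
```

Run:
```python
from h import *
import cv2
togo([438.4,316.6,32],135)
np.savez("w2.npz",**imaging.calibration("wrist"))
cv2.imwrite("pics/w2.png",imaging.capture("wrist"))
c=dict(np.load("w2.npz"))
print(proj(c,place([416.5,338.5,-.7856],[[52,-25,50],[52,25,50],[-52,25,5],[-52,-25,5]])))
```

```text
t 3.52 tcp [443.3 311.2 122.5] yaw 134.36 F [-0.3  0.1  0.5] grip 0.501 0.0 tilt [ 0.002  0.001 -1.   ]
tool shift [ 7.3  0.1 90.5] turn -0.64
[[277.84970704 290.52715208]
 [361.9599207  289.64485861]
 [358.33988319 105.03835857]
 [277.51608007 105.98219697]]
```

View pics/w2.png

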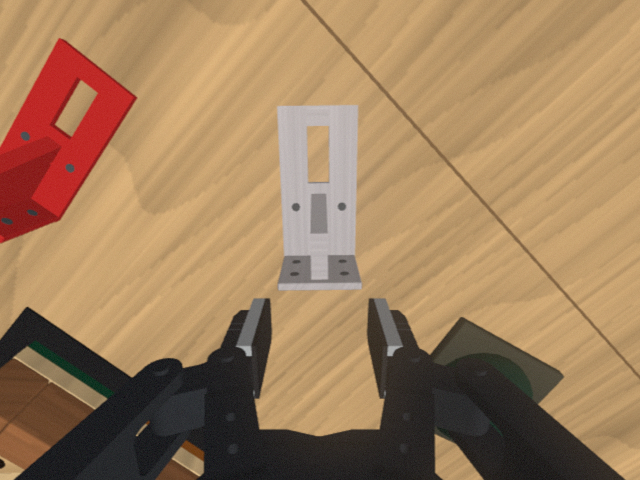

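The predicted corners match the picture within 1 px: leg top at (279–361, 290), foot end at (278–358, 105). Descending and gripping.

Call:
apply_moves([
  [0,4,0,20,-0.6],
  [0,3.5,0,20,0],
  [0,0,0,20,0],
  [0,0,0,20,0],
  [0,0,0,10,0],
  [0,0,0,0,0],
  [0,0,0,0,0],
])

```text
time_s: 4.45
eef_pos: [438.2, 316.4, 32.2]
ee_rot: [0.001, 0.383, 0.924, 0.001]
force: [-0.3, 0.4, -0.9]
grip_width: 0.501
grip_force: 0.0
```

Run:
```python
from h import *
togo([438.4,316.6,31],135)
```

```text
t 4.45 tcp [438.2 316.4  32.2] yaw 134.94 F [-0.3  0.4 -0.9] grip 0.501 0.0 tilt [ 0.001  0.001 -1.   ]
tool shift [0.  0.3 1.2] turn -0.06
```

Call:
apply_moves([
  [1,0,0,0,0],
  [1,0,0,0,0],
  [1,0,0,0,0],
  [1,0,0,0,0],
  [1,0,0,0,0],
  [1,0,0,-15,0],
  [1,0,0,-30,0],
  [1,0,0,-40,0],
  [1,0,0,-40,0],
  [1,0,0,-40,0],
  [1,0,0,0,0],
  [1,0,0,0,0],
], newtons=80)

```text
time_s: 5.95
eef_pos: [437.1, 315.9, 195.5]
ee_rot: [-0.001, 0.383, 0.924, -0.001]
force: [-0.4, -0.9, -2.9]
grip_width: 0.105
grip_force: 78.4
```

Run:
```python
from h import *
# seat yaw .008: leg-direction yaw .45deg -> tool yaw 180.4; rib at slot+53 in x, hover 12 mm short of home
p=[474.5,-69.6,.008]
g=place(p,[[26-12+53,-65,0]])[0];g[2]=195;print(g);togo(g,180.5)
s,t,M=tcp()
for n,(dx,dy,tn) in {"a":(-52,14,4.6),}.items():
    for k in (5,10): print(k,*sim([[0,dx,dy,0,-tn]]*k,t,M))
```

```text
[ 542.01785046 -134.06192573  195.        ]
t 5.95 tcp [437.1 315.9 195.5] yaw 134.94 F [-0.4 -0.9 -2.9] grip 0.105 78.4 tilt [-0.002 -0.001 -1.   ]
tool shift [-392.6 -243.6    0.6] turn -45.56
5 [687.2430881  220.90424114 195.09299603] [[-9.26771994e-01  3.75620368e-01 -1.73486658e-03]
 [ 3.75622051e-01  9.26772622e-01 -7.62959098e-04]
 [ 1.32124388e-03 -1.35874327e-03 -9.99998204e-01]]
10 [954.57030554 231.20064265 194.6213624 ] [[-9.99864689e-01 -1.63582955e-02 -1.73486658e-03]
 [-1.63569919e-02  9.99865924e-01 -7.62959098e-04]
 [ 1.74711469e-03 -7.34478662e-04 -9.99998204e-01]]
```

Call:
apply_moves([
  [1,-20,-12,0,0],
  [1,-37,-23,0,0],
  [1,-37,-23,0,0],
  [1,-37,-23,0,0],
  [1,-37,-23,0,0],
  [1,-37,-23,0,0],
  [1,-37,-23,0,0],
  [1,-37,-23,0,0],
  [1,-37,-23,0,0],
  [1,-37,-23,0,0],
  [1,-25,-16,0,0],
  [1,-15,-9,0,0],
  [1,0,0,0,-9.1],
  [1,0,0,0,-9.1],
  [1,0,0,0,-9.1],
  [1,0,0,0,-9.1],
  [1,0,0,0,-9.1],
  [1,0,0,0,0],
  [1,0,0,0,0],
  [1,0,0,0,0],
])

```text
time_s: 8.45
eef_pos: [542.6, -134.2, 196.1]
ee_rot: [-0.0, -0.003, 1.0, 0.0]
force: [0.3, 0.4, -2.9]
grip_width: 0.106
grip_force: 78.3
```

Run:
```python
from h import *
import cv2
togo([542,-134.1,150],180.5)
c=imaging.calibration("wrist");np.savez("w3.npz",**c)
cv2.imwrite("pics/w3.png",imaging.capture("wrist"))
p=[474.5,-69.6,.008]
print(proj(c,place(p,[[26,-65,23],[26,-65,51],[26,65,51],[-100,-140,63],[-100,140,63],[100,140,63],[100,-140,63],[-130,-170,63]])).round(1))
s,t,M=tcp()
print(proj(c,t+np.array([[-1,0,0]])*0))
```

```text
t 8.45 tcp [ 542.6 -134.2  196.1] yaw -179.65 F [ 0.3  0.4 -2.9] grip 0.106 78.3 tilt [-0.  0. -1.]
tool shift [ 0.6  0.1 46.1] turn -0.15
[[318.9 171.8]
 [318.9 177.4]
 [495.9 177. ]
 [191.5 -32.9]
 [665.8 -34. ]
 [585.6 275.8]
 [221.7 276.4]
 [132.2 -96.1]]
[[318.38720537 342.54141069]]
```

View pics/w3.png

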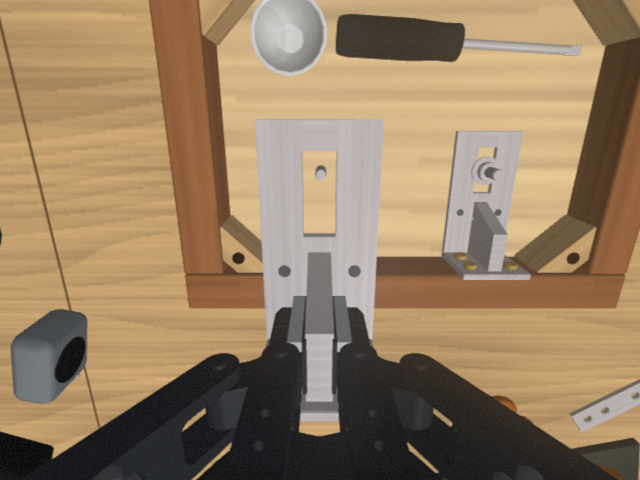

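Wrist view: the stud shows through the slot at (320,172), and the slot spans cols 303–337. The rail's inner top edge is at row 275 and the right rail's inner edge is near col 587, both as predicted. The tin at (289,35) and screwdriver at (450,40) are clear. I descend with about 7 mm of rail gap.

Call:
apply_moves([
  [1,-5,0.6,10,-0.1],
  [1,0,0,22,0],
  [1,0,0,22,0],
  [1,0,0,22,0],
  [1,0,0,20,0],
  [1,0,0,14,0],
  [1,0,0,10,0],
  [1,0,0,8,0],
  [1,0,0,6,0],
  [1,0,0,2,0],
  [1,0,0,0,0],
  [1,0,0,0,0],
])

```text
time_s: 10.0
eef_pos: [547.8, -133.8, 60.6]
ee_rot: [0.0, -0.005, 1.0, -0.0]
force: [-0.4, -0.3, -2.0]
grip_width: 0.102
grip_force: 78.3
```

Run:
```python
from h import *
import cv2
togo([553.5,-133.5,55.2],180.5)
c=imaging.calibration("wrist");np.savez("w4.npz",**c)
cv2.imwrite("pics/w4.png",imaging.capture("wrist"))
```

```text
t 10.00 tcp [ 547.8 -133.8   60.6] yaw -179.46 F [-0.4 -0.3 -2. ] grip 0.102 78.3 tilt [ 0.001 -0.    -1.   ]
tool shift [-5.7  0.3  5.4] turn 0.04
```

View pics/w4.png

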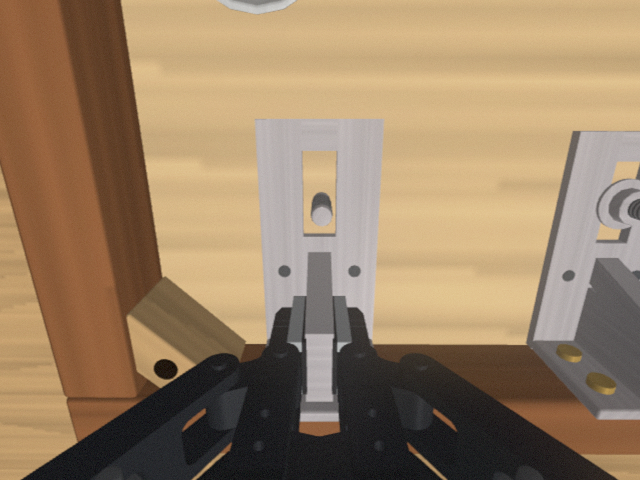

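The stud stands inside the slot, with its tip at (321,213) and the slot at cols 303–337, rows 150–234. Lowering gently to contact.

Call:
apply_moves([
  [1,0,0,2,0],
  [1,0,0,1,0],
  [1,0,0,1,0],
  [1,0,0,0,0],
  [1,0,0,0,0],
])

```text
time_s: 10.68
eef_pos: [547.6, -133.8, 56.3]
ee_rot: [0.0, -0.005, 1.0, 0.0]
force: [0.0, 0.3, -3.0]
grip_width: 0.108
grip_force: 78.3
```

Call:
apply_moves([
  [1,0,0,0.5,0],
  [1,0,0,0,0],
  [1,0,0,0,0],
])

```text
time_s: 11.05
eef_pos: [547.6, -133.7, 55.8]
ee_rot: [0.0, -0.005, 1.0, 0.0]
force: [0.9, -0.1, -3.0]
grip_width: 0.103
grip_force: 78.3
```

Call:
apply_moves([
  [1,0,0,0.5,0],
  [1,0,0,0,0],
  [1,0,0,0,0],
])

```text
time_s: 11.42
eef_pos: [547.6, -133.8, 55.3]
ee_rot: [-0.0, -0.005, 1.0, 0.0]
force: [-0.3, 0.1, -2.1]
grip_width: 0.103
grip_force: 78.3
```

Call:
apply_moves([
  [1,0,0,0.4,0],
  [1,0,0,0,0],
  [1,0,0,0,0],
])

```text
time_s: 11.8
eef_pos: [547.6, -133.8, 54.9]
ee_rot: [0.0, -0.005, 1.0, -0.0]
force: [-0.0, 0.8, -2.9]
grip_width: 0.106
grip_force: 78.6
```

Call:
apply_moves([
  [1,0,0,0.4,0],
  [1,0,0,0,0],
  [1,0,0,0,0],
])

```text
time_s: 12.18
eef_pos: [547.6, -133.7, 54.9]
ee_rot: [0.0, -0.005, 1.0, -0.0]
force: [-3.0, 1.1, 5.6]
grip_width: 0.109
grip_force: 79.4
```

Call:
apply_moves([
  [1,0,0,0.4,0],
  [1,0,0,0,0],
  [1,0,0,0,0],
])

```text
time_s: 12.55
eef_pos: [547.6, -133.8, 54.8]
ee_rot: [0.0, -0.005, 1.0, -0.0]
force: [-4.7, 1.3, 9.5]
grip_width: 0.113
grip_force: 80.3
```

Foot contact at z ≈ 54.8. I ease the load and slide towards the rail.

Call:
apply_moves([
  [1,0,0,-0.5,0],
  [1,-1,0,0,0],
  [1,-1,0,0,0],
  [1,-1,0,0,0],
  [1,0,0,0,0],
  [1,0,0,0,0],
])

```text
time_s: 13.3
eef_pos: [550.3, -133.9, 54.9]
ee_rot: [-0.0, -0.005, 1.0, -0.0]
force: [-6.5, 0.2, 7.3]
grip_width: 0.102
grip_force: 79.9
```

Call:
apply_moves([
  [1,-0.5,0,0,0],
  [1,-0.5,0,0,0],
  [1,0,0,0,0],
  [1,0,0,0,0],
])

```text
time_s: 13.8
eef_pos: [551.3, -133.9, 54.9]
ee_rot: [-0.0, -0.005, 1.0, -0.0]
force: [-6.3, 0.8, 8.1]
grip_width: 0.107
grip_force: 79.9
```

Call:
apply_moves([
  [1,-0.5,0,0,0],
  [1,0,0,0,0],
  [1,0,0,0,0],
])

```text
time_s: 14.18
eef_pos: [551.8, -133.9, 54.8]
ee_rot: [-0.0, -0.005, 1.0, -0.0]
force: [-5.1, 0.9, 6.6]
grip_width: 0.105
grip_force: 79.9
```

Call:
apply_moves([
  [1,-0.5,0,-0.3,0],
  [1,0,0,0,0],
  [1,0,0,0,0],
])

```text
time_s: 14.55
eef_pos: [552.2, -133.8, 54.9]
ee_rot: [-0.001, -0.005, 1.0, 0.0]
force: [-6.4, -0.7, 5.1]
grip_width: 0.106
grip_force: 79.5
```

Call:
apply_moves([
  [1,-0.5,0,0,0],
  [1,0,0,0,0],
  [1,0,0,0,0],
])

```text
time_s: 14.92
eef_pos: [552.2, -133.8, 54.9]
ee_rot: [-0.001, -0.005, 1.0, 0.0]
force: [-9.4, -1.0, 6.7]
grip_width: 0.106
grip_force: 80.0
```

Call:
apply_moves([
  [1,-0.4,0,0,0],
  [1,0,0,0,0],
  [1,0,0,0,0],
])

```text
time_s: 15.3
eef_pos: [552.2, -133.8, 54.9]
ee_rot: [-0.002, -0.005, 1.0, 0.0]
force: [-12.5, -0.4, 9.5]
grip_width: 0.105
grip_force: 80.2
```

Call:
apply_moves([
  [1,-0.4,0,0,0],
  [1,0,0,0,0],
  [1,0,0,0,0],
])

```text
time_s: 15.68
eef_pos: [552.2, -133.8, 54.9]
ee_rot: [-0.002, -0.005, 1.0, 0.0]
force: [-15.2, -1.0, 10.9]
grip_width: 0.105
grip_force: 80.5
```

Call:
apply_moves([
  [1,0,0,-0.4,0],
  [1,0,0,0,0],
  [1,0,0,0,0],
])

```text
time_s: 16.05
eef_pos: [552.2, -133.8, 54.9]
ee_rot: [-0.002, -0.005, 1.0, 0.0]
force: [-13.6, -2.0, 6.4]
grip_width: 0.106
grip_force: 79.8
```

Run:
```python
from h import *
import cv2
for i in range(6): s=sense();print(s["force"].round(1),s["wrist_torque"].round(2)); a=imaging.capture(["wrist","side","scene"][i%3]); cv2.imwrite(f"pics/e{i}.png",a)
togo([0,0,0],180.5)
W=cv2.imread("pics/e0.png");S=cv2.imread("pics/e1.png")
r=lambda i,x,y,w,h:cv2.resize(i[y:y+h,x:x+w],(400,300),interpolation=cv2.INTER_CUBIC)
cv2.imwrite("pics/f1.png",np.hstack([r(W,0,0,640,480),r(S,230,200,160,120)]))
```

```text
[-13.6  -2.    6.4] [-0.27  1.75 -0.17]
[-12.4  -1.7   6.7] [-0.25  1.73 -0.18]
[-13.2  -0.6   7.1] [-0.29  1.76 -0.18]
[-13.   -0.9   6.6] [-0.34  1.74 -0.15]
[-13.3  -1.1   7.3] [-0.29  1.73 -0.19]
[-14.9  -2.3   6.9] [-0.31  1.75 -0.2 ]
t 16.35 tcp [ 552.2 -133.8   54.9] yaw -179.47 F [-13.5  -2.    6.7] grip 0.105 79.8 tilt [-0.005  0.001 -1.   ]
tool shift [550.7 138.9  57.6] turn 0.03
```

View pics/f1.png

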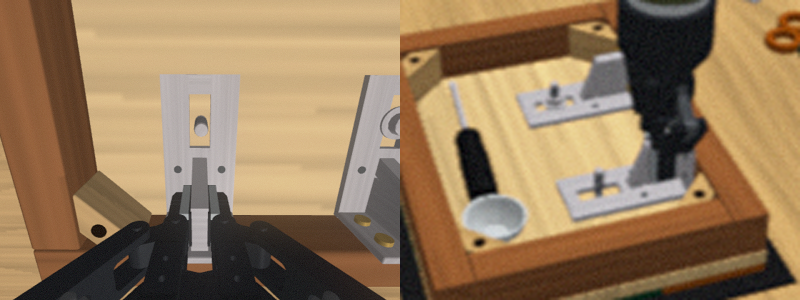

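The views show the bracket flush on the rail in line with its twin, and the stud in the slot at about (200,127) of the half-scale wrist view. One last easing of the foot load.

Call:
apply_moves([
  [1,0,0,-0.3,0],
  [1,-0.1,0,0,0],
  [1,0,0,0,0],
  [1,0,0,0,0],
  [1,0,0,0,0],
  [1,0,0,0,0],
])

```text
time_s: 17.1
eef_pos: [552.2, -133.8, 54.9]
ee_rot: [-0.003, -0.005, 1.0, 0.0]
force: [-13.0, -1.8, 5.2]
grip_width: 0.104
grip_force: 79.5
```

Run:
```python
from h import *
F=[]
for i in range(8): imaging.capture("side"); F.append(sense()["force"])
print(np.mean(F,0)); togo([0,0,0],180.5)
```

```text
[-12.42912776  -2.02159551   4.37542003]
t 17.50 tcp [ 552.2 -133.8   54.9] yaw -179.47 F [-12.9  -1.5   5.3] grip 0.105 79.5 tilt [-0.005  0.001 -1.   ]
tool shift [550.7 138.8  57.8] turn 0.03
```

```bash
python3 -c "
from rig import ctrl
print(ctrl.finish_job())"
```

```text
the job is handed in; nothing more can be done
None
```

I've handed the job in with the bracket over the bare stud, its foot on the board and its leg flush against the far rail. The gripper is still holding it and pushing at about 12 N as measured at the wrist; I estimate 8 to 12 N of that reaches the rail.

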